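Retaining bar over the valve block

TASK

A brass valve block is waiting in the test cradle on the bench. Pick up the slotted bar that is long enough to span the cradle and set it down gently, flat across both posts and roughly centred, resting on both seats between their lips so that it bridges the block. Leave the short bar where it lies and the valve block in its nest.

Things in the scene. Friction and masses are not known exactly. Their poses are not given: they have to be found in the camera images.
- long_bar_center (a point): Centre (half-way up) of the long bar: flat bare aluminium, 230 mm long (its x axis), 28 mm wide (y), 16 mm thick (z, up), about 0.3 kg, a dark 40 mm lengthwise slot near each end, both ends alike, lying flat and loose on the bench. The only bar that spans the cradle.
- cradle_seat (a point): Mid-point between the fixed cradle's two seats, at seat height, 75 mm above the bench. Two grey posts (80 mm along cradle x, 30 mm along y) stand on a dark 90 x 200 mm plate, centred 75 mm either side of this point along y. Each flat seat is 64 mm wide in x between two lips 8 mm high. A bar across both posts lies along y. z up.
- short_bar_center (a point): Centre (half-way up) of the short bar: the same flat slotted aluminium stock, but only 100 mm long, 28 mm wide, 16 mm thick, lying flat and loose on the bench; x along its length, z up. It cannot span the cradle and is to stay where it is.
- block_center (a point): Centre of the body of the brass valve block, 54 x 72 x 36 mm (x, y, z; axes parallel to the cradle's) with two dark plugs on top. It stands loose (0.8 kg) in a shallow railed nest on the cradle's plate, between the posts. Its highest point is 28 mm above this point, 19 mm below the seats.
Mind the look-alikes: they are no part of the job. Of the things shaped like the part that bears long_bar_center, the aluminium one is meant. There is more than one size of the part that bears block_center; the job needs the larger.

How it is judged:
By the outcome, as a careful person would: the job done as asked, in the order asked, and still so for the second after the job is handed in, with the robot touching nothing.
It also fails if it takes over 35 s, if anything falls off the work surface, if the arm or the gripper's body presses on something with over 40 N, if the wrist force passes 120 N, or if a joint passes its speed limit or range.

ROBOT

A 6-joint arm with a two-finger parallel gripper is mounted at the origin on the work surface. World frame = base frame: x ahead of the robot, y to its left, z up, the work surface at z = 0. Lengths are in m, angles in rad, forces in N, time in s.
With the tool pointing down it reaches from about 0.35 to 0.85 m from the base axis. Payload 8.1 kg.
Tool frame: the origin (TCP) lies at the very end of the fingers, on their centre line; the grasp point (between the pads) lies 19 mm behind it; z points along the fingers, y is the line along which they close (so a half turn about z gives the same grasp; the last joint's range is limited). The gripper opens to 93 mm and grips with 3 to 60 N. Pads are 15 mm wide; open, the fingers measure 128 mm over their backs; the gripper's body (75 mm by 188 mm) begins 65 mm behind the grasp point.
Start: joints at [-1.307, 0.13, 1.488, -0, 1.523, -0.085], TCP at [0.205, -0.564, 0.191] pointing down, gripper open.
Joint ranges: [-2.96, 2.96], [-0.89, 2.26], [0.02, 2.5], [-1.34, 4.48], [0, 2.73], [-2.66, 2.66]. Speed limits (rad/s): [2.39, 2.39, 2.79, 3.14, 3.14, 3.14].

INTERFACE

Orientations are given as a unit quaternion [x, y, z, w].
In Python, from cell import arm gives the robot as it stands.
- The arm moves only by the tool apply_moves, never from a script. Its argument "commands" is a list of rows, each a list of 5 numbers: the shift along the tool's x, y, z each as a share of 0.2 m, from -1 to 1, then the turn about the tool's z as a share of pi/2 rad, from -1 to 1, then the gripper command: -1 is shut, 1 is fully open, values between are in proportion. In form: [[tx, ty, tz, turn, claw], ...]. A call has 1 to 20 rows; each row is the pose to reach, as a shift and turn from the pose commanded when the call began, along the tool's axes at that moment; what a row does not reach only later rows make up. A row lasts 1/12 s, in which the tool goes at most 41.7 mm and 7.16 degrees, less where a joint would pass 70% of its speed; a pose out of reach is approached as far as the arm can. A call with a number of a shift or a turn outside -1 to 1 is refused whole. A call with a gripper value outside its range is refused whole. The fingers move at their own pace and stop on an object; "grip_force" is the grip in N (left out, the last holds). Time passes only in rows, so rows that repeat a pose let the fingers close. It gives the time, the measured TCP pose, the force, the opening and the grip force at its end, in the units of the state.
- arm.get_obs(): the state, without advancing time (a new reading comes with each control period).
- arm.get_image(name): name is "side" or "top"; returns a dict with "color" (420x560x3 uint8, red, green, blue), "fx", "fy", "cx", "cy" (pixels), "eye" and "attitude" of the camera in the world. Camera axes: x right, y up, looking along -z (the intrinsics and any distortion apply to the point x, -y, -z); pixel columns grow to the right and rows downward; lengths in m; the calibration is good to about 2 mm. A picture is of the moment at which its call begins. There is no depth.
- arm.finish_job(): hands the job in; it is judged then, once.
Trained networks look in a picture, given as the dict that the camera call returned (one of the last four; its "shot" number tells which), for a name from the list of things; names that differ only in an ending like _2 or _b are one class to them, and where a whole thing is asked for, a point or a joint stands for the part that bears it (a point fixed in the world has none). Each returns a list of dicts, best first, with "score" (0 to 1); they miss things now and then, are a little off and sometimes report something else, mostly with a low value. They report only what shows in the picture. A call takes as long as a camera call. They do not tell look-alikes from the thing itself.
- arm.boxes_of(picture, query): "extent" ([left, top, right, bottom] in pixels, round what is visible of it).
- arm.mark_of(picture, query): "point" ([row, column] in pixels: a listed point, or the origin of a listed thing).
The state is a dict: "clock": time; "q": joint angles; "dq": joint speeds; "tau": joint torques, N m; "ee_pos": TCP position; "eef_rot": TCP orientation; "force": force on the tool from outside, world axes, zero at the start; "ft_torque": the same for the moment, N m; "opening": opening from 0.0 (shut) to 1.0 (fully open); "finger_force": force on a finger pad.
Only numpy, scipy, OpenCV 4.12 (cv2) and the standard library are available. Lean on these libraries where they do the work, as an engineer would, in place of code of your own. Each camera call takes 0.05 s, during which the arm holds its last target. There are 200 camera calls.

## Working session

There is one attempt and no reset: what is moved stays moved. The work goes in short steps, Python scripts to look and compute and a tool call to move; the robot and the scene stay as the last step left them, time stands still between calls to the robot, and variables do not carry over. Pictures are saved under pics/ and viewed, at most 10 in all, crops included, and the job is handed in when it is done.

Besides the shell and the picture viewer there is one more tool, called after "Emit:" as name(argument=value, ...), one argument or row to a line, values as JSON. apply_moves: Moves the arm, as the interface text tells. Its arguments: {"type":"object","properties":{"commands":{"type":"array"},"grip_force":{"type":"number"}},"required":["commands"]}

```bash
mkdir -p pics
cat > h.py <<'E'
import numpy as np, cv2
from scipy.spatial.transform import Rotation as R
from cell import arm
def att(p):
    a=np.array(p["attitude"],float)
    return a if a.shape==(3,3) else R.from_quat(a).as_matrix()
def ray(p,r,c,z):
    d=att(p)@np.array([(c-p["cx"])/p["fx"],-(r-p["cy"])/p["fy"],-1.])
    e=np.array(p["eye"]); return e+d*(z-e[2])/d[2]
def proj(p,X):
    v=att(p).T@(np.array(X)-np.array(p["eye"]))
    return p["cy"]-p["fy"]*v[1]/-v[2], p["cx"]+p["fx"]*v[0]/-v[2]
def save(p,n,crop=None,s=1):
    im=p["color"][:,:,::-1]
    if crop: im=im[crop[1]:crop[3],crop[0]:crop[2]]
    cv2.imwrite("pics/"+n,cv2.resize(im,None,fx=s,fy=s,interpolation=cv2.INTER_CUBIC))
E
python3 - <<'E'
from h import *
t=arm.get_image("top"); s=arm.get_image("side")
print({k:v for k,v in t.items() if k!="color"});print({k:v for k,v in s.items() if k!="color"})
save(t,"t0.png");save(s,"s0.png")
np.save("t0.npy",t["color"])
for q,z in [("long_bar_center",.008),("cradle_seat",.075),("short_bar_center",.008),("block_center",.03)]:
    for n,p in (("t",t),("s",s)):
        for m in arm.mark_of(p,q)[:4]: print(q,n,round(m["score"],2),np.round(m["point"]),np.round(ray(p,*m["point"],z),3))
print(arm.get_obs())
E
```

```text
{'fx': 478.5383349428133, 'fy': 478.5383349428133, 'cx': 277.2390463089658, 'cy': 212.64589556611278, 'eye': array([ 0.31047414, -0.07930173,  1.06352495]), 'attitude': array([-0.06997291,  0.07171571,  0.73281909, -0.67300581]), 'shot': 1}
{'fx': 384.090897773637, 'fy': 384.090897773637, 'cx': 269.9456931053519, 'cy': 204.84001605804806, 'eye': array([0.37856068, 0.649526  , 0.60198013]), 'attitude': array([-0.04418597,  0.46440309,  0.88217358, -0.06439837]), 'shot': 2}
long_bar_center t 0.93 [205. 358.] [ 0.527 -0.274  0.008]
long_bar_center t 0.59 [284. 444.] [ 0.334 -0.441  0.008]
long_bar_center s 0.83 [169. 342.] [ 0.328 -0.434  0.008]
long_bar_center s 0.7 [332. 209.] [0.571 0.22  0.008]
long_bar_center s 0.58 [193. 272.] [ 0.528 -0.268  0.008]
cradle_seat s 0.83 [314. 207.] [0.563 0.232 0.075]
cradle_seat s 0.52 [332. 208.] [0.552 0.269 0.075]
short_bar_center t 0.73 [233. 273.] [ 0.48  -0.079  0.008]
short_bar_center s 0.69 [191. 274.] [ 0.523 -0.277  0.008]
short_bar_center s 0.65 [240. 282.] [ 0.47  -0.061  0.008]
block_center t 0.81 [204. 130.] [0.567 0.232 0.03 ]
block_center t 0.68 [153. 126.] [0.687 0.239 0.03 ]
block_center s 0.86 [331. 210.] [0.562 0.234 0.03 ]
block_center s 0.83 [334. 151.] [0.665 0.256 0.03 ]
{'clock': 0.5, 'q': array([-1.30744421e+00,  1.30413099e-01,  1.48822154e+00,  1.60931002e-05,
        1.52300597e+00, -8.53781202e-02]), 'dq': array([ 0.00079247, -0.00123527, -0.00150984,  0.00099522,  0.00175944,
        0.00015729]), 'tau': array([ 2.45168540e-04, -5.59174168e+01, -4.91570163e+01,  7.68879801e-02,
        2.42235413e-02, -5.03009142e-05]), 'ee_pos': array([ 0.20505972, -0.56386035,  0.19051554]), 'eef_rot': array([ 9.84836945e-01,  1.73482540e-01,  5.87443685e-06, -2.45996432e-05]), 'force': array([-0.07736429, -0.30675045,  0.40518582]), 'ft_torque': array([ 0.03736045, -0.05401883, -0.00998157]), 'finger_force': 0.0, 'opening': 1.000194458720028}
```

View pics/t0.png

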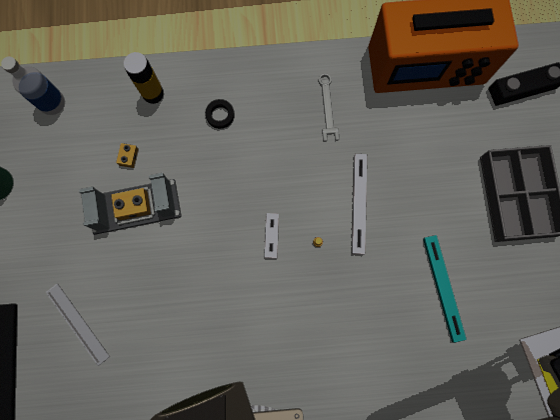

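View pics/s0.png

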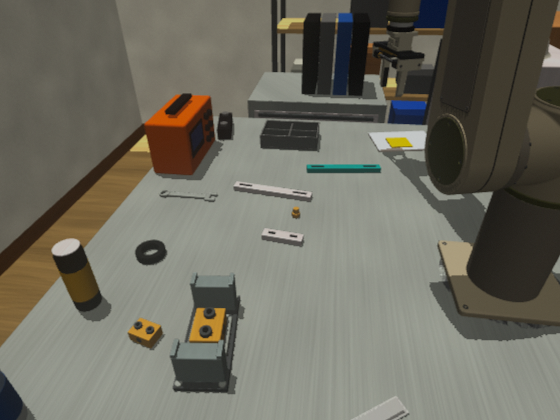

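Top view, bar candidates: the bare-aluminium slotted bar at (row 205, col 360), a teal slotted bar at (289, 445), an unslotted pale strip at (323, 78), and the short bar at (236, 271). The bar at (205, 360) fits: long, bare aluminium, with a slot at each end. The cradle with the larger block is at (204, 130); the smaller look-alike block is at (155, 127). I'll confirm in one enlarged crop and measure.

Run:
```python
from h import *
t=arm.get_image("top")
im=t["color"]; 
a=cv2.resize(im[140:270,300:400,::-1],None,fx=4,fy=4,interpolation=cv2.INTER_CUBIC)
b=cv2.resize(im[160:245,70:190,::-1],None,fx=3.3,fy=3.3,interpolation=cv2.INTER_CUBIC)
h=max(a.shape[0],b.shape[0]);pad=lambda x:cv2.copyMakeBorder(x,0,h-x.shape[0],0,0,cv2.BORDER_CONSTANT)
cv2.imwrite("pics/c1.png",np.hstack([pad(a),pad(b)]))
# bar
g=cv2.cvtColor(im,cv2.COLOR_RGB2GRAY)
m=np.zeros_like(g); m[145:265,340:380]=(g[145:265,340:380]>175)
n,l,st,ce=cv2.connectedComponentsWithStats(m)
k=1+np.argmax(st[1:,4]); print(st[k],ce[k])
rr,cc=np.where(l==k)
P=np.array([ray(t,r,c,.016)[:2] for r,c in zip(rr,cc)]).astype(np.float32)
print(cv2.minAreaRect(P), cv2.boxPoints(cv2.minAreaRect(P)))
```

```text
Traceback (most recent call last):
ValueError: attempt to get argmax of an empty sequence
```

View pics/c1.png

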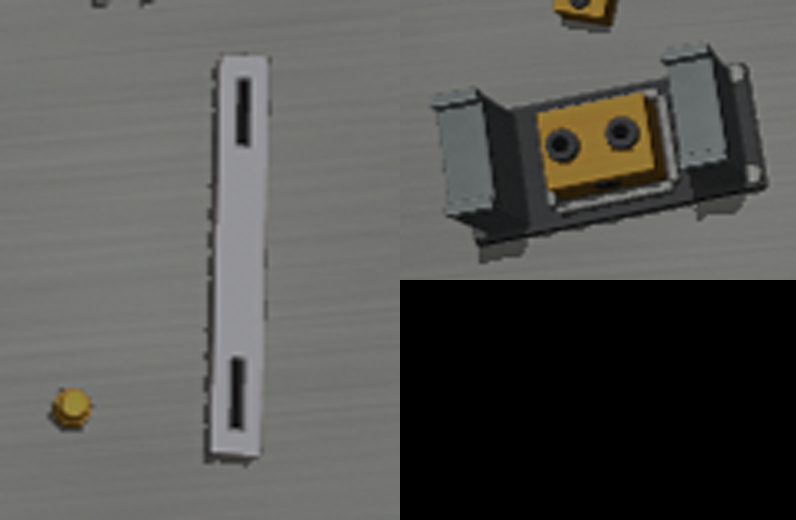

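The crop confirms the target: bare aluminium with a dark slot at each end, and corners at about (355,154), (367,154), (365,254) and (353,253). The cradle posts are clearly visible. I'll fit both poses.

```bash
cat > fit.py <<'E'
from h import *
from scipy.optimize import least_squares
def fit(p,mod,px,x0):
    f=lambda v:np.concatenate([np.subtract(proj(p,[v[0]+m[0]*np.cos(v[2])-m[1]*np.sin(v[2]),v[1]+m[0]*np.sin(v[2])+m[1]*np.cos(v[2]),m[2]])[::-1],q) for m,q in zip(mod,px)])
    r=least_squares(f,x0,loss="soft_l1"); return r.x,np.round(r.fun,1)
E
python3 - <<'E'
from fit import *
t=arm.get_image("top")
L=lambda x,y:(300+x/4-.4,140+y/4-.4); Q=lambda x,y:(70+(x-400)/3.3-.35,160+y/3.3-.35)
# bar: far end left,right ; near right,left  (bar x along image horizontal?)
z=.016
px=[L(220,57),L(269,58),L(259,456),L(211,452)]
print([np.round(ray(t,q[1],q[0],z),3) for q in px])
c=np.mean([ray(t,q[1],q[0],z) for q in px],0)
mod=[(.115,.014,z),(.115,-.014,z),(-.115,-.014,z),(-.115,.014,z)]
a=ray(t,px[0][1],px[0][0],z)-ray(t,px[3][1],px[3][0],z)
print(c,fit(t,mod,px,[c[0],c[1],np.arctan2(a[1],a[0])]))
z=.083
mod=[(.04,.09,z),(.04,.06,z),(-.04,.09,z),(.04,-.06,z),(.04,-.09,z),(-.04,-.06,z),(-.04,-.09,z)]
px=[Q(432,97),Q(480,89),Q(447,213),Q(661,52),Q(711,43),Q(680,167),Q(728,161)]
print(fit(t,mod,px,[.565,.233,0.]))
# all corner checks: plate corner
E
```

```text
[array([ 0.645, -0.279,  0.016]), array([ 0.642, -0.307,  0.016]), array([ 0.416, -0.274,  0.016]), array([ 0.42 , -0.248,  0.016])]
[ 0.53065007 -0.27676368  0.016     ] (array([ 0.53075878, -0.27677271, -0.14221725]), array([ 0. , -0.7,  0. , -0.3,  0.4,  0.3, -0.4,  0.6]))
(array([0.56762099, 0.22902216, 0.11394423]), array([ 0. , -0.4, -0.5, -0.7, -0.1,  1. ,  0.7, -0.3, -0.5, -0.3,  0.4,
        0.9,  0. , -0. ]))
```

Emit:
apply_moves(
  commands=[
    [1, -0.4, 0, 0, 1],
    [1, -0.4, 0, 0, 1],
    [1, -0.4, 0, 0, 1],
    [1, -0.4, 0, 0, 1],
    [1, -0.4, 0, 0, 1],
    [1, -0.4, 0, 0, 1],
    [1, -0.4, 0, 0, 1],
  ],
)

```text
clock: 1.18
ee_pos: [0.3678, -0.4185, 0.1908]
eef_rot: [0.984, 0.176, 0.0, 0.0]
force: [-0.5, 0.4, -0.1]
opening: 0.999
finger_force: 0.0
```

Emit:
apply_moves(
  commands=[
    [1, -0.4, -0.0, 0.313, 1],
    [1, -0.4, 0.45, 0.313, 1],
    [1, -0.4, 0.45, 0.313, 1],
    [1, -0.4, 0.45, 0.313, 1],
    [1, -0.4, 0.45, 0.313, 1],
    [1, -0.4, 0.45, 0.313, 1],
    [1, -0.4, 0.45, 0.313, 1],
    [1, -0.4, 0.45, 0.313, 1],
    [1, -0.4, 0.45, 0.313, 1],
  ],
)

```text
clock: 1.93
ee_pos: [0.5257, -0.2782, 0.1006]
eef_rot: [0.997, -0.072, -0.0, 0.0]
force: [-0.0, -0.6, 0.8]
opening: 1.001
finger_force: 0.0
```

Run:
```python
from h import *
o=arm.get_obs();r=R.from_quat(o["eef_rot"]).as_matrix()
print(o["clock"],o["ee_pos"],np.arctan2(r[1,0],r[0,0]),"tool delta",r.T@(np.array([.531,-.277,.004])-o["ee_pos"])/.2)
t=arm.get_image("top");s=arm.get_image("side");save(t,"t2.png",(300,130,420,280),2.5);save(s,"s2.png",(200,100,360,230),4)
a=cv2.imread("pics/t2.png");b=cv2.imread("pics/s2.png")
b=cv2.resize(b,(480,390));a=cv2.copyMakeBorder(a,0,390-a.shape[0],0,0,cv2.BORDER_CONSTANT);cv2.imwrite("pics/c2.png",np.hstack([a,b]))
```

```text
1.9333 [ 0.52569548 -0.2782038   0.10059183] -0.14330258619927266 tool delta [ 0.02561037 -0.01006344  0.48294107]
```

View pics/c2.png

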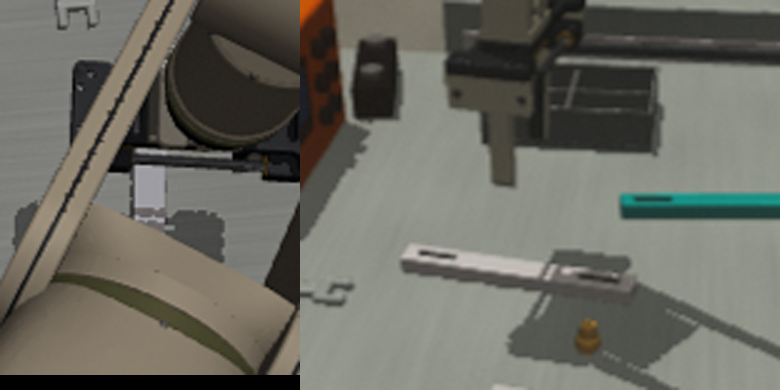

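The gripper is centred over the bar in the side crop, at about (500,180), with nothing under the fingers. Next I descend and grip.

Emit:
apply_moves(
  commands=[
    [0.025, -0.01, 0.15, 0, 1],
    [0.025, -0.01, 0.3, 0, 1],
    [0.025, -0.01, 0.4, 0, 1],
    [0.025, -0.01, 0.45, 0, 1],
    [0.025, -0.01, 0.48, 0, 1],
    [0.025, -0.01, 0.48, 0, 1],
    [0.025, -0.01, 0.48, 0, -1],
    [0.025, -0.01, 0.48, 0, -1],
    [0.025, -0.01, 0.48, 0, -1],
    [0.025, -0.01, 0.48, 0, -1],
    [0.025, -0.01, 0.48, 0, -1],
    [0.025, -0.01, 0.48, 0, -1],
    [0.025, -0.01, 0.48, 0, -1],
    [0.025, -0.01, 0.48, 0, -1],
    [0.025, -0.01, 0.48, 0, -1],
    [0.025, -0.01, 0.48, 0, -1],
  ],
  grip_force=30,
)

```text
clock: 3.37
ee_pos: [0.5315, -0.2755, 0.0045]
eef_rot: [0.997, -0.071, -0.0, -0.0]
force: [-0.5, -0.2, 1.2]
opening: 0.33
finger_force: 0.0
```

Emit:
apply_moves(
  commands=[
    [0, 0, 0, 0, -1],
    [0, 0, 0, 0, -1],
    [0, 0, 0, 0, -1],
    [0, 0, 0, 0, -1],
    [0, 0, 0, 0, -1],
  ],
)

```text
clock: 3.78
ee_pos: [0.5315, -0.2755, 0.0045]
eef_rot: [0.997, -0.071, -0.0, -0.0]
force: [-0.5, 0.0, 0.5]
opening: 0.01
finger_force: 0.0
```

Emit:
apply_moves(
  commands=[
    [0, 0, -0.03, 0, -1],
    [0, 0, -0.1, 0, -1],
    [0, 0, -0.2, 0, -1],
    [0, 0, -0.3, 0, -1],
    [0, 0, -0.4, 0, -1],
    [0, 0, -0.5, 0, -1],
    [0, 0, -0.6, 0, -1],
    [0, 0, -0.7, 0, -1],
    [0, 0, -0.75, 0, -1],
    [0, 0, -0.75, 0, -1],
    [0, 0, -0.75, 0, -1],
  ],
)

```text
clock: 4.7
ee_pos: [0.532, -0.2758, 0.1554]
eef_rot: [0.997, -0.071, 0.001, 0.0]
force: [-1.1, -0.8, -0.2]
opening: 0.0
finger_force: 0.0
```

Run:
```python
from h import *
o=arm.get_obs();r=R.from_quat(o["eef_rot"]).as_matrix()
print(o["clock"],o["ee_pos"],o["force"],o["ft_torque"],o["opening"],np.arctan2(r[1,0],r[0,0]),"tool delta",r.T@(np.array([.5675,.23,.154])-o["ee_pos"])/.2)
s=arm.get_image("side");save(s,"s3.png",(190,60,390,230),3.5)
```

```text
4.7 [ 0.53199355 -0.27579712  0.15539399] [-1.10575761 -0.79195073 -0.23738012] [ 0.08689616  0.01271361 -0.00381995] 0.0002047738505673309 -0.1428383290865762 tool delta [-0.18429589 -2.52850674  0.00479718]
```

View pics/s3.png

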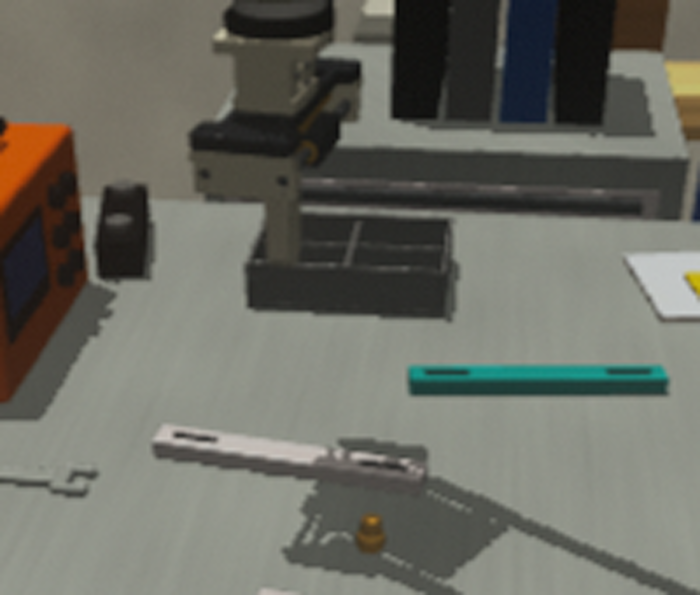

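The grasp missed: opening is 0 and the bar still lies on the bench, at about (290,455) in the crop. I'll check where the fingertip shows up in the picture against its stated pose, and whether the bar moved.

Run:
```python
from h import *
o=arm.get_obs(); s=arm.get_image("side");t=arm.get_image("top")
print("tcp proj side r,c",proj(s,o["ee_pos"]),"top",proj(t,o["ee_pos"]))
print("seen tip side", 60+262/3.5,190+287/3.5)
z=.016
for n,(x,y) in dict(leftfar=(160,425),leftnear=(152,440),rightnear=(420,472),rightfar=(427,460)).items(): print(n,ray(s,60+y/3.5,190+x/3.5,z))
for q in ("long_bar_center",):
  for p in (s,t):
    for m in arm.mark_of(p,q)[:4]: print(m["score"],m["point"],ray(p,*m["point"],.008))
save(t,"t3.png",(270,110,470,290),3.5)
```

```text
tcp proj side r,c (np.float64(145.0897710366657), np.float64(270.0772207364075)) top (np.float64(186.75755131268716), np.float64(370.25238973482766))
seen tip side 134.85714285714286 272.0
leftfar [ 0.641625   -0.30345903  0.016     ]
leftnear [ 0.64272984 -0.27879447  0.016     ]
rightnear [ 0.4179499  -0.25799688  0.016     ]
rightfar [ 0.41358502 -0.27658853  0.016     ]
0.8 [191.8, 272.2] [ 0.52730686 -0.27279372  0.008     ]
0.66 [169.4, 343.2] [ 0.32554093 -0.43064896  0.008     ]
0.81 [285.5, 442.7] [ 0.33266559 -0.4366043   0.008     ]
0.78 [206.5, 359.8] [ 0.52308331 -0.27771007  0.008     ]
0.71 [235.4, 270.8] [ 0.47456209 -0.07239974  0.008     ]
```

View pics/t3.png

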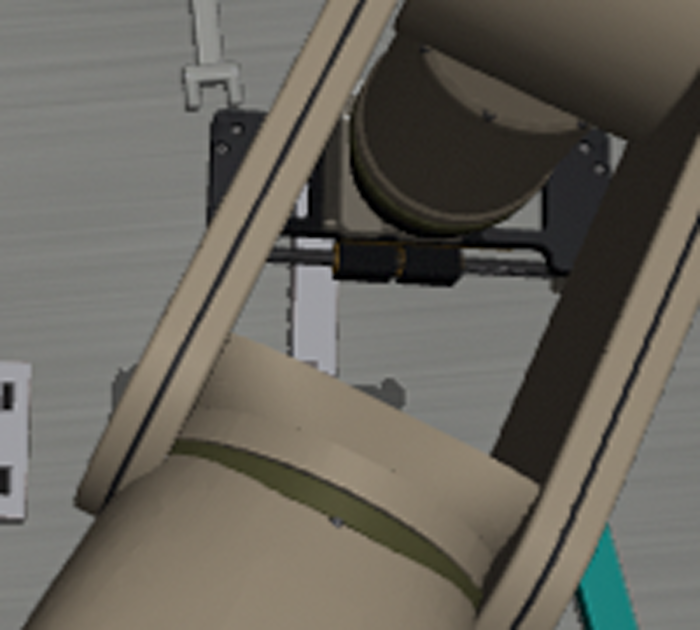

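Run:
```python
from h import *
s=arm.get_image("side");t=arm.get_image("top");o=arm.get_obs()
print("now q",o["q"],o["ee_pos"])
p=np.array([.5257,-.2782,.1006]);yd=np.array([np.sin(-.143),-np.cos(-.143),0])
for off in (-.0465,-.064,.0465,.064): print(off,[np.round(proj(s,p+yd*off+[0,0,dz])) for dz in (0,.02,.03)])
print("seen near finger tip", 100+185/3, 200+(502-300)/3)
for h in (.084,.11): 
  for off in (-.094,.094):
    for k in (-.0375,.0375): print("body",h,off,k,np.round(proj(t,o["ee_pos"]+yd*off+np.array([np.cos(.143),-np.sin(.143),0])*k+[0,0,h])))
print("seen body cols",270+210/3.5,270+610/3.5,"rows",110+110/3.5,110+285/3.5)
im=s["color"][115:160,255:290]; print(im[:,272-255].sum(1))
```

```text
now q [-5.63865156e-01  1.46467756e-01  1.53858785e+00  1.00567429e-05
  1.45833465e+00  1.14978973e+00] [ 0.53102491 -0.27520956  0.15339969]
-0.0465 [array([170., 268.]), array([164., 267.]), array([160., 267.])]
-0.064 [array([174., 266.]), array([167., 265.]), array([163., 265.])]
0.0465 [array([155., 277.]), array([149., 277.]), array([145., 277.])]
0.064 [array([152., 279.]), array([146., 279.]), array([143., 279.])]
seen near finger tip 161.66666666666666 267.3333333333333
body 0.084 -0.094 -0.0375 [193. 325.]
body 0.084 -0.094 0.0375 [152. 327.]
body 0.084 0.094 -0.0375 [198. 432.]
body 0.084 0.094 0.0375 [158. 431.]
body 0.11 -0.094 -0.0375 [189. 327.]
body 0.11 -0.094 0.0375 [147. 328.]
body 0.11 0.094 -0.0375 [195. 436.]
body 0.11 0.094 0.0375 [153. 436.]
seen body cols 330.0 444.2857142857143 rows 141.42857142857142 191.42857142857144
[209 212 210 192 184 186 184 192 186 190 189 198 199 197 206 202 203 200
 206 211 186 164 140 130 128 131 127 128 129 131 131 153 143 188 371 430
 432 429 430 430 426 427 426 424 426]
```

The bar hasn't moved. In both views the fingertips sit about 27 mm higher than the reported TCP: side view row 135 against 145 predicted, and the body looks larger in the top view. So the fingers closed above the bar. I'll reopen, come down to a lower reported z, and feel for contact.

Emit:
apply_moves(
  commands=[
    [0, 0.01, 0, 0, 1],
    [0, 0.01, 0.1, 0, 1],
    [0, 0.01, 0.2, 0, 1],
    [0, 0.01, 0.2, 0, 1],
    [0, 0.01, 0.3, 0, 1],
    [0, 0.01, 0.3, 0, 1],
    [0, 0.01, 0.4, 0, 1],
    [0, 0.01, 0.4, 0, 1],
    [0, 0.01, 0.5, 0, 1],
    [0, 0.01, 0.5, 0, 1],
    [0, 0.01, 0.5, 0, 1],
    [0, 0.01, 0.5, 0, 1],
    [0, 0.01, 0.5, 0, 1],
    [0, 0.01, 0.6, 0, 1],
    [0, 0.01, 0.65, 0, 1],
    [0, 0.01, 0.7, 0, 1],
    [0, 0.01, 0.75, 0, 1],
    [0, 0.01, 0.75, 0, 1],
  ],
)

```text
clock: 6.55
ee_pos: [0.5296, -0.2765, 0.0019]
eef_rot: [0.997, -0.071, -0.002, -0.001]
force: [0.0, 0.7, -0.5]
opening: 1.003
finger_force: 0.0
```

Emit:
apply_moves(
  commands=[
    [0, 0, 0.02, 0, 1],
    [0, 0, 0.04, 0, 1],
    [0, 0, 0.06, 0, 1],
    [0, 0, 0.07, 0, 1],
    [0, 0, 0.08, 0, 1],
    [0, 0, 0.08, 0, 1],
  ],
)

```text
clock: 7.05
ee_pos: [0.5311, -0.2774, -0.0118]
eef_rot: [0.997, -0.071, -0.0, -0.0]
force: [-0.1, 0.2, -0.3]
opening: 1.0
finger_force: 0.0
```

Run:
```python
from h import *
o=arm.get_obs();print(o["clock"],o["ee_pos"],o["force"],o["opening"])
s=arm.get_image("side");save(s,"s4.png",(200,110,340,220),5)
```

```text
7.05 [ 0.53108537 -0.27739259 -0.01181824] [-0.09685809  0.1687627  -0.25962332] 0.9998294562924511
```

View pics/s4.png

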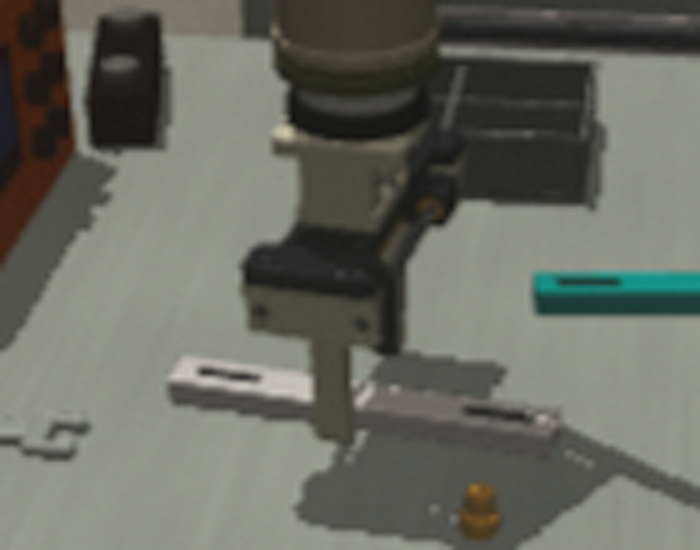

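No contact at a reported z of -12 mm, so the offset is real. The near fingertip, at crop (330,440), straddles the bar. I'll ease lower.

Emit:
apply_moves(
  commands=[
    [0, 0, 0.01, 0, 1],
    [0, 0, 0.02, 0, 1],
    [0, 0, 0.03, 0, 1],
    [0, 0, 0.035, 0, 1],
    [0, 0, 0.04, 0, 1],
    [0, 0, 0.04, 0, 1],
  ],
)

```text
clock: 7.6
ee_pos: [0.531, -0.2774, -0.0198]
eef_rot: [0.997, -0.071, -0.0, -0.0]
force: [-1.5, 0.2, 0.4]
opening: 1.002
finger_force: 0.0
```

Emit:
apply_moves(
  commands=[
    [0, 0, 0.01, 0, -1],
    [0, 0, 0.01, 0, -1],
    [0, 0, 0.01, 0, -1],
    [0, 0, 0.01, 0, -1],
    [0, 0, 0.01, 0, -1],
    [0, 0, 0.01, 0, -1],
    [0, 0, 0.01, 0, -1],
    [0, 0, 0.01, 0, -1],
    [0, 0, 0.01, 0, -1],
    [0, 0, 0.01, 0, -1],
    [0, 0, 0.01, 0, -1],
    [0, 0, 0.01, 0, -1],
    [0, 0, 0.01, 0, -1],
    [0, 0, 0.01, 0, -1],
  ],
  grip_force=30,
)

```text
clock: 8.77
ee_pos: [0.5312, -0.2775, -0.0214]
eef_rot: [0.997, -0.071, 0.0, 0.0]
force: [0.3, -0.5, 1.1]
opening: 0.293
finger_force: 30.0
```

Emit:
apply_moves(
  commands=[
    [0, 0, -0.03, 0, -1],
    [0, 0, -0.08, 0, -1],
    [0, 0, -0.15, 0, -1],
    [0, 0, -0.25, 0, -1],
    [0, 0, -0.35, 0, -1],
    [0, 0, -0.45, 0, -1],
    [0, 0, -0.55, 0, -1],
    [0, 0, -0.63, 0, -1],
    [0, 0, -0.68, 0, -1],
    [0, 0, -0.68, 0, -1],
  ],
)

```text
clock: 9.6
ee_pos: [0.5332, -0.2787, 0.1189]
eef_rot: [0.997, -0.071, 0.003, 0.001]
force: [0.2, 0.0, -1.1]
opening: 0.299
finger_force: 30.0
```

Run:
```python
from h import *
o=arm.get_obs();r=R.from_quat(o["eef_rot"]).as_matrix()
print(o["clock"],o["ee_pos"],o["force"],o["ft_torque"],o["opening"],np.arctan2(r[1,0],r[0,0]),"tool delta",r.T@(np.array([.5675,.229,o["ee_pos"][2]])-o["ee_pos"])/.2)
```

```text
9.6 [ 0.5332423  -0.27868605  0.11891837] [ 0.15688791  0.03518613 -1.11752763] [ 0.01901903 -0.02065015 -0.00441169] 0.2991011258424416 -0.14278651308489468 tool delta [-0.19167486 -2.53696145 -0.00743281]
```

Emit:
apply_moves(
  commands=[
    [-0.01, -0.04, 0, 0, -1],
    [-0.01, -0.12, 0, 0, -1],
    [-0.02, -0.24, 0, 0, -1],
    [-0.03, -0.38, 0, 0, -1],
    [-0.04, -0.52, 0, 0, -1],
    [-0.05, -0.66, 0, 0, -1],
    [-0.06, -0.8, 0, 0, -1],
    [-0.06, -0.94, 0, 0, -1],
    [-0.06, -1.0, 0, 0, -1],
  ],
)

```text
clock: 10.35
ee_pos: [0.5465, -0.0729, 0.1127]
eef_rot: [0.998, -0.07, -0.002, -0.001]
force: [-0.1, -0.3, -1.9]
opening: 0.293
finger_force: 30.0
```

Emit:
apply_moves(
  commands=[
    [-0.01, -0.12, 0, -0.04, -1],
    [-0.02, -0.26, 0, -0.1, -1],
    [-0.03, -0.4, 0, -0.16, -1],
    [-0.04, -0.52, 0, -0.22, -1],
    [-0.05, -0.64, 0, -0.28, -1],
    [-0.06, -0.75, 0, -0.34, -1],
    [-0.07, -0.84, 0, -0.4, -1],
    [-0.07, -0.92, 0, -0.46, -1],
    [-0.07, -0.97, 0, -0.52, -1],
    [-0.07, -1.0, 0, -0.57, -1],
    [-0.07, -1.0, 0, -0.6, -1],
    [-0.07, -1.0, 0, -0.6, -1],
  ],
)

```text
clock: 11.35
ee_pos: [0.5611, 0.1231, 0.113]
eef_rot: [0.92, 0.391, -0.001, -0.0]
force: [-0.4, 0.0, -3.2]
opening: 0.297
finger_force: 30.0
```

Run:
```python
from h import *
o=arm.get_obs();r=R.from_quat(o["eef_rot"]).as_matrix();a=np.arctan2(r[1,0],r[0,0])
print(o["clock"],o["ee_pos"],o["force"],o["opening"],a,"turn",(a-1.685)/(np.pi/2),"tool delta",r.T@(np.array([.5675,.229,o["ee_pos"][2]])-o["ee_pos"])/.2)
```

```text
11.35 [0.56108457 0.12309315 0.11301214] [-0.38946045  0.0204232  -3.22576017] 0.29682245100239235 0.8031666085593295 turn -0.5613925729250919 tool delta [ 4.03305567e-01 -3.44644827e-01 -2.16413723e-04]
```

Emit:
apply_moves(
  commands=[
    [0.06, -0.05, 0, -0.06, -1],
    [0.14, -0.12, 0, -0.13, -1],
    [0.22, -0.19, 0, -0.2, -1],
    [0.3, -0.26, 0, -0.27, -1],
    [0.36, -0.31, 0, -0.34, -1],
    [0.39, -0.33, 0, -0.41, -1],
    [0.403, -0.345, 0, -0.48, -1],
    [0.403, -0.345, 0, -0.54, -1],
    [0.403, -0.345, 0, -0.561, -1],
    [0.403, -0.345, 0, -0.561, -1],
    [0.403, -0.345, 0, -0.561, -1],
    [0.403, -0.345, 0, -0.561, -1],
  ],
)

```text
clock: 12.35
ee_pos: [0.5688, 0.2278, 0.1141]
eef_rot: [0.668, 0.744, -0.0, -0.0]
force: [0.1, 0.0, -1.6]
opening: 0.298
finger_force: 30.0
```

Run:
```python
from h import *
o=arm.get_obs();r=R.from_quat(o["eef_rot"]).as_matrix();a=np.arctan2(r[1,0],r[0,0])
print(o["clock"],o["ee_pos"],o["force"],o["opening"],a,"turn",(a-1.685)/(np.pi/2),"tool delta",r.T@(np.array([.5675,.229,o["ee_pos"][2]])-o["ee_pos"])/.2)
s=arm.get_image("side");t=arm.get_image("top")
A=cv2.resize(s["color"][200:410,120:300,::-1],None,fx=2.6,fy=2.6,interpolation=cv2.INTER_CUBIC)
B=cv2.resize(t["color"][150:270,60:200,::-1],None,fx=2.3,fy=2.3,interpolation=cv2.INTER_CUBIC)
B=cv2.copyMakeBorder(B,0,A.shape[0]-B.shape[0],0,0,cv2.BORDER_CONSTANT)
cv2.imwrite("pics/c5.png",np.hstack([A,B]))
c=np.array([.5675,.229,.136]);u=np.array([np.cos(1.685),np.sin(1.685),0]);v=np.array([-u[1],u[0],0])
for k in(1,-1):
  for j in(1,-1):
    for z in (.0,.016):
      pr=proj(s,c+u*.115*k+v*.014*j+[0,0,z]); print("bar corner side crop x,y",k,j,z,np.round([(pr[1]-120)*2.6,(pr[0]-200)*2.6]))
```

```text
12.35 [0.56878207 0.22781122 0.11406266] [ 0.12570775  0.04875498 -1.64706059] 0.2984174548589046 1.6782861817253032 turn -0.004274149461754822 tool delta [ 6.59729742e-03 -5.73569270e-03  3.12726563e-06]
bar corner side crop x,y 1 1 0.0 [196. 386.]
bar corner side crop x,y 1 1 0.016 [192. 367.]
bar corner side crop x,y 1 -1 0.0 [145. 384.]
bar corner side crop x,y 1 -1 0.016 [140. 366.]
bar corner side crop x,y -1 1 0.0 [260. 109.]
bar corner side crop x,y -1 1 0.016 [258.  92.]
bar corner side crop x,y -1 -1 0.0 [222. 109.]
bar corner side crop x,y -1 -1 0.016 [219.  92.]
```

View pics/c5.png

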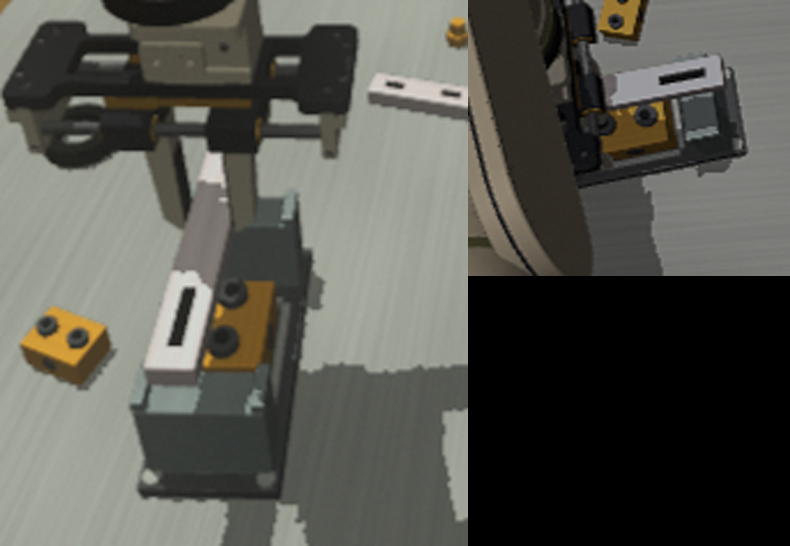

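The near-end corners of the held bar, (147,381) and (200,383), match my prediction to about 1 px. I'll check the cradle fit in this same view before lowering.

Run:
```python
from h import *
s=arm.get_image("side")
c=np.array([.5676,.229,0]);a=.114;ex=np.array([np.cos(a),np.sin(a),0]);ey=np.array([-np.sin(a),np.cos(a),0])
P=lambda x,y,z:np.round([(proj(s,c+ex*x+ey*y+[0,0,z])[1]-120)*2.6,(proj(s,c+ex*x+ey*y+[0,0,z])[0]-200)*2.6])
for x in(.04,-.04): print("near post outer top lip, base",P(x,.09,.083),P(x,.09,.0),"far post inner lip",P(x,-.06,.083),"plate",P(x*1.125,.1,0.005))
print(arm.get_obs()["ee_pos"])
```

```text
near post outer top lip, base [125. 401.] [147. 480.] far post inner lip [180. 215.] plate [134. 491.]
near post outer top lip, base [260. 405.] [272. 484.] far post inner lip [291. 217.] plate [277. 495.]
[0.56908967 0.22789125 0.1144189 ]
```

The cradle sits about 4 mm further toward -x than the fit in this view, which is well within the ±18 mm play. I'll nudge the bar and lower it.

Emit:
apply_moves(
  commands=[
    [0.01, -0.025, 0.02, 0, -1],
    [0.01, -0.025, 0.06, 0, -1],
    [0.01, -0.025, 0.12, 0, -1],
    [0.01, -0.025, 0.18, 0, -1],
    [0.01, -0.025, 0.23, 0, -1],
    [0.01, -0.025, 0.26, 0, -1],
    [0.01, -0.025, 0.27, 0, -1],
    [0.01, -0.025, 0.275, 0, -1],
    [0.01, -0.025, 0.275, 0, -1],
    [0.01, -0.025, 0.275, 0, -1],
  ],
)

```text
clock: 13.33
ee_pos: [0.5645, 0.2296, 0.0602]
eef_rot: [0.667, 0.745, 0.0, 0.0]
force: [0.3, 0.3, -2.4]
opening: 0.298
finger_force: 30.0
```

Emit:
apply_moves(
  commands=[
    [0, 0, 0.005, 0, -1],
    [0, 0, 0.01, 0, -1],
    [0, 0, 0.015, 0, -1],
    [0, 0, 0.02, 0, -1],
    [0, 0, 0.02, 0, -1],
    [0, 0, 0.02, 0, -1],
  ],
)

```text
clock: 13.83
ee_pos: [0.5639, 0.2294, 0.0554]
eef_rot: [0.667, 0.745, -0.0, -0.0]
force: [-0.5, 0.1, -2.3]
opening: 0.297
finger_force: 30.0
```

Bottom is about 2 mm above the seats with no contact yet. I'll lower in 0.5 mm steps.

Emit:
apply_moves(
  commands=[
    [0, 0, 0.0025, 0, -1],
    [0, 0, 0.005, 0, -1],
    [0, 0, 0.0075, 0, -1],
    [0, 0, 0.0075, 0, -1],
  ],
)

```text
clock: 14.17
ee_pos: [0.5639, 0.2294, 0.0539]
eef_rot: [0.667, 0.745, -0.0, -0.0]
force: [0.3, -0.3, -1.9]
opening: 0.297
finger_force: 30.0
```

Emit:
apply_moves(
  commands=[
    [0, 0, 0.003, 0, -1],
    [0, 0, 0.006, 0, -1],
    [0, 0, 0.006, 0, -1],
  ],
)

```text
clock: 14.42
ee_pos: [0.5641, 0.2295, 0.0535]
eef_rot: [0.667, 0.745, 0.0, 0.0]
force: [-3.1, -2.4, 4.3]
opening: 0.298
finger_force: 30.0
```

Run:
```python
from h import *
o=arm.get_obs();print(o["clock"],o["ee_pos"],o["force"],o["ft_torque"],o["tau"])
s=arm.get_image("side")
save(s,"s6.png",(150,240,270,400),3.5)
```

```text
14.4167 [0.56407185 0.2294773  0.05352689] [-3.07048514 -2.41556751  4.28483236] [-0.21594905  0.52819401  0.05136892] [-1.00097058e-01 -5.73857260e+01 -4.59078598e+01  1.21218679e-01
 -1.34720318e+00 -4.18111076e-04]
```

View pics/s6.png

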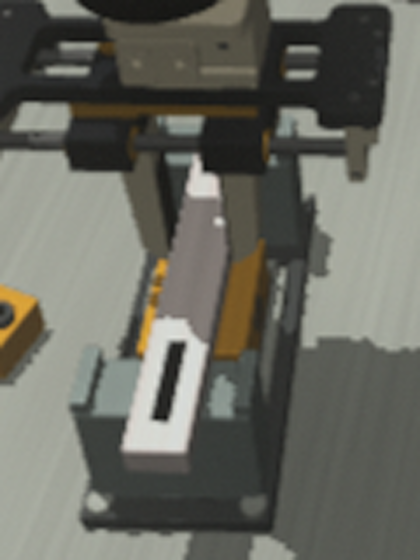

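Contact shows as a force change of about +6 N at the expected height. The bar lies between the lips at about (165,400) and overhangs the near post. Release and retreat straight up.

Emit:
apply_moves(
  commands=[
    [0, 0, 0, 0, -0.2],
    [0, 0, 0, 0, -0.1],
    [0, 0, 0, 0, 0],
    [0, 0, 0, 0, 0.2],
    [0, 0, 0, 0, 0.4],
    [0, 0, 0, 0, 0.6],
    [0, 0, 0, 0, 0.6],
    [0, 0, 0, 0, 0.6],
    [0, 0, 0, 0, 0.6],
    [0, 0, 0, 0, 0.6],
  ],
)

```text
clock: 15.3
ee_pos: [0.564, 0.2295, 0.0528]
eef_rot: [0.667, 0.745, -0.0, -0.0]
force: [0.8, -0.5, -0.3]
opening: 0.799
finger_force: 0.0
```

Emit:
apply_moves(
  commands=[
    [0, 0, -0.03, 0, 0.6],
    [0, 0, -0.08, 0, 0.6],
    [0, 0, -0.15, 0, 0.6],
    [0, 0, -0.25, 0, 0.6],
    [0, 0, -0.35, 0, 0.6],
    [0, 0, -0.5, 0, 0.6],
    [0, 0, -0.65, 0, 0.6],
    [0, 0, -0.8, 0, 0.6],
    [0, 0, -0.9, 0, 0.6],
    [0, 0, -0.9, 0, 0.6],
  ],
)

```text
clock: 16.13
ee_pos: [0.5669, 0.2304, 0.2416]
eef_rot: [0.667, 0.745, 0.005, 0.003]
force: [-0.1, -0.3, 0.5]
opening: 0.797
finger_force: 0.0
```

Run:
```python
from h import *
o=arm.get_obs();print(o["clock"],o["ee_pos"],o["force"])
s=arm.get_image("side")
save(s,"s7.png",(100,200,320,400),3)
```

```text
16.1333 [0.56694739 0.23042218 0.24158357] [-0.13288357 -0.28880998  0.52295209]
```

View pics/s7.png

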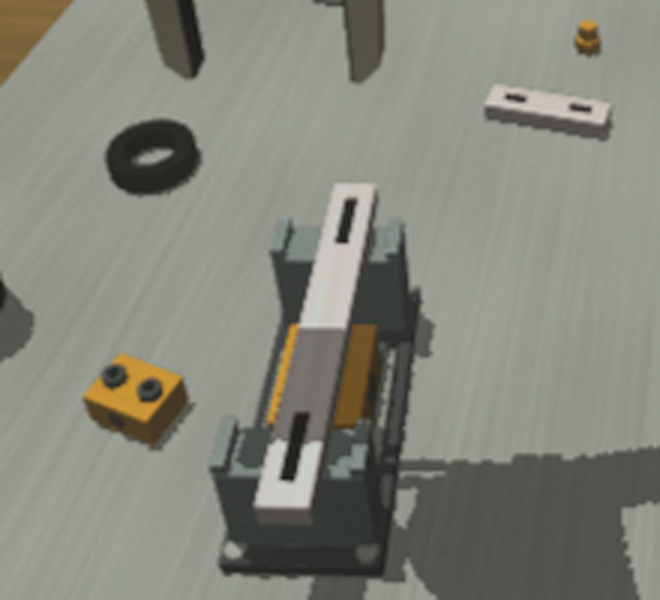

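The bar lies flat across both posts, between the lips, from about (345,190) to (285,510), with the block beneath it. The short bar is untouched at (548,105) and the gripper is clear.

```bash
python3 -c "
from cell import arm
print(arm.finish_job())"
```

```text
the job is handed in; nothing more can be done
None
```

The long aluminium bar is resting flat across both cradle seats, between the lips and bridging the valve block, and I handed the job in with about 16 s on the clock. The first grasp closed above the bar because the fingertips sat about 27 mm higher than the reported TCP, and the second one held. The last picture shows the valve block still in its nest and the short bar undisturbed.

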